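# Verify two coins in turn and send the first down the chute

## Robot

A 6-joint arm with a two-finger parallel gripper is mounted at the origin on the work surface. World frame = base frame: x ahead of the robot, y to its left, z up, the work surface at z = 0. Lengths are in m, angles in rad, forces in N, time in s.
With the tool pointing down it reaches from about 0.35 to 0.85 m from the base axis. Payload 8.1 kg.
Tool frame: the origin (TCP) lies between the finger pads; the fingertips stand 14 mm ahead of it and the grasp point (between the pads) lies 5 mm behind it (robot.tip_reach is the z of the fingertips in the tool frame, in m); z points along the fingers, y is the line along which they close (so a half turn about z gives the same grasp; the last joint's range is limited). The gripper opens to 93 mm and grips with 3 to 60 N. Pads are 15 mm wide; open, the fingers measure 128 mm over their backs; the gripper's body (75 mm by 188 mm) begins 65 mm behind the grasp point.
Start: joints at [-1.236, 0.13, 1.488, -0, 1.523, -0.085], TCP at [0.245, -0.548, 0.201] pointing down, gripper open.
Joint ranges: [-2.96, 2.96], [-0.89, 2.26], [0.02, 2.5], [-1.34, 4.48], [0, 2.73], [-2.66, 2.66]. Speed limits (rad/s): [2.39, 2.39, 2.79, 3.14, 3.14, 3.14].

## Interface

Orientations are given as a rotation vector (axis times angle).
In Python, from plant import robot gives the robot as it stands. The module is installed in compiled form; this text tells all that it offers.
- The arm moves only by the shell command python3 -m handwheel 'ROWS' [FORCE]. ROWS is JSON, a list of rows, each a list of 7 numbers: the closure, from -1 (fully open) to 1 (shut), then the shift along the tool's x, y, z each as a share of 100 cm, from -1 to 1, then the turn, a rotation vector about the tool's x, y, z each as a share of 180 degrees, from -1 to 1. In form: [[grip, tx, ty, tz, rx, ry, rz], ...]. A call has 1 to 20 rows; each row is the pose to reach, as a shift and turn from the pose commanded when the call began, along the tool's axes at that moment, turning the shorter way round; what a row does not reach only later rows make up. A row lasts 1/8 s, in which the tool goes at most 62.5 mm and 10.7 degrees, less where a joint would pass 70% of its speed; a pose out of reach is approached as far as the arm can. A call with a number of a shift or a turn outside -1 to 1 is refused whole. A call with a gripper value outside its range is refused whole. The fingers move at their own pace and stop on an object; FORCE is the grip in N (left out, the last holds). Time passes only in rows, so rows that repeat a pose let the fingers close. It gives the time, the measured TCP pose, the force, the opening and the grip force at its end, in the units of the state.
- robot.read_state(): the state, without advancing time (a new reading comes with each control period).
- robot.read_camera(name): name is "side" or "top"; returns a dict with "frame" (384x512x3 uint8, red, green, blue), "fx", "fy", "cx", "cy" (pixels), "k1" (the pictures are not rectified: a ray, as slopes to the right and down, at radius r is drawn at 1 + k1 r^2 times it, then the intrinsics apply), "rvec" (rotation vector, rad) and "tvec" (3), from world to camera coordinates, as OpenCV has them. Camera axes: x right, y down, z forward; pixel columns grow to the right and rows downward; lengths in m; the calibration is good to about 2 mm. A picture is of the moment at which its call begins. There is no depth.
- robot.close_job(): hands the job in; it is judged then, once.
Trained networks look in a picture, given as the dict that the camera call returned (one of the last four; its "shot" number tells which), for a name from the list of things; names that differ only in an ending like _2 or _b are one class to them, and where a whole thing is asked for, a point or a joint stands for the part that bears it (a point fixed in the world has none). Each returns a list of dicts, best first, with "conf" (0 to 1); they miss things now and then, are a little off and sometimes report something else, mostly with a low value. They report only what shows in the picture. A call takes as long as a camera call.
- robot.regions_of(picture, name): "mask" (384x512 bool, what is visible of it) and "rect" ([left, top, right, bottom] in pixels, round what is visible of it).
The state is a dict: "t": time; "q": joint angles; "dq": joint speeds; "joint_torque": joint torques, N m; "tool_pos": TCP position; "orientation": TCP orientation; "force": force on the tool from outside, world axes, zero at the start; "wrist_torque": the same for the moment, N m; "opening": finger opening in m; "gripper_force": force on a finger pad.
Only numpy, scipy, OpenCV 4.12 (cv2) and the standard library are available. Lean on these libraries where they do the work, as an engineer would, in place of code of your own. Each camera call takes 0.05 s, during which the arm holds its last target. There are 200 camera calls.

## Task

Check the two coins on the verifier one at a time, silver first: slide the half dollar's holder from its bay onto the centre of the sensor pad, leave it there untouched for a good second, then slide it on down the steel chute so that it ends up in the brass cup. Then slide the bronze medallion's holder into the emptied place, centred on the pad, and leave it there. Keep the holders down on the deck, never let one bump the other, and leave the other things on the counter alone.

Things in the scene. Friction and masses are not known exactly. Their poses are not given: they have to be found in the camera images.
- verifier: bench coin verifier, a fixed grey box with a flat grey-green deck 75 mm above the counter, reaching 136 mm each way in y and x = -85 to +36 mm. Origin on the counter, right below the pad centre; x points from the pad to chute and cup, z up. A straight lane runs along y over the deck with the pad in its middle and a bay, holding one holder, either side. A low console, not used, juts out at -x
- pad (a point): centre of the 52 mm black square sensor pad with its blue target ring, flush with the deck, 75 mm above the counter; axes as the verifier. There is no stop at the pad: a holder pushed slowly (50 mm/s) stops within 1 mm of where the push stops, a fast one coasts on
- lane_end (a point): the lane's +y end, 102 mm from the pad centre, on the deck; the -y end mirrors it. The lane lies between aluminium rails 7 mm high and 4 mm thick, inner faces 27.5 mm either side of its middle line. Both ends are open, the bare deck going on another 34 mm. In a bay the holder's centre is 64 to 84 mm from the pad centre
- back_gap (a point): on the deck, middle of a 42 mm wide gap in the rail on the pad's -x side, 29.5 mm from the pad centre: room for a fingertip to come from behind and push a holder off the pad to the chute. Opposite, at +x, the rail is open over 64 mm in front of the chute
- chute_top (a point): middle of the chute's upper edge, at deck height, 36 mm beyond the pad centre in the verifier's +x. The steel chute is 62 mm wide inside, its side walls 14 mm high, and falls at 32 degrees for 84 mm into the cup. A holder whose centre is 10 mm past this edge tips and slides down by itself
- cup (a point): centre of the inner floor of the shallow brass catch cup at the foot of the chute, 4 mm above the counter, 150 mm from the pad centre in the verifier's +x; inside 110 mm across at the rim, rim 24 mm high. Fixed
- half_dollar: square clear snap holder, 50 x 50 x 8 mm, black inside, with a bright silver coin of 31 mm; about 34 g, loose. Starts in the lane's left or right bay, square to the lane. Origin at the centre of its underside, x and y along its sides, z up
- medallion: the same square clear holder, 50 x 50 x 8 mm, black inside, with a brown bronze medallion of 38 mm; about 60 g, loose. Starts in the other bay. Origin at the centre of its underside, x and y along its sides, z up
- flip: empty clear plastic coin flip with a white paper insert, 52 x 52 x 6 mm, lying on the counter; a bystander. Origin at the centre of its underside
- magnifier: folded chrome pocket magnifier, 55 x 25 x 19 mm, lying on the counter; a bystander. Origin at the centre of its underside
- tube: coin tube with a blue cap, 39 mm across and 70 mm high, standing on the counter; a bystander. Origin at the centre of its underside

How it is judged:
On the way, in this order (a step that is already met when the one before it is completed fails the run):
1. the half dollar's holder lies centred on the sensor pad (within 6 mm), untouched and still, for 0.8 s, the medallion still in its bay (horizontal distance between half_dollar and pad below 0.006 m and height (world z) of half_dollar between 0.07 and 0.079 m and linear speed of half_dollar below 0.01 m/s and contact force between the fingers and half_dollar below 0.05 N and horizontal distance between medallion and pad above 0.055 m), for 0.8 s.
2. the half dollar's holder is in the brass cup, the medallion still in its bay (horizontal distance between half_dollar and cup below 0.045 m and height (world z) of half_dollar below 0.035 m and horizontal distance between medallion and pad above 0.055 m), for 0.2 s.
At the end, for the whole second after the job is handed in: The half dollar's holder rests in the brass cup (its centre within 45 mm of the cup's centre and under 35 mm high); the medallion's holder lies flat on the deck with its centre within 6 mm of the pad centre; both are still (horizontal distance between half_dollar and cup below 0.045 m and height (world z) of half_dollar below 0.035 m and linear speed of half_dollar below 0.02 m/s and horizontal distance between medallion and pad below 0.006 m and height (world z) of medallion between 0.07 and 0.079 m and linear speed of medallion below 0.01 m/s); the robot touches nothing.
It fails at once if a holder is lifted more than 8 mm off the deck (height (world z) of any of half_dollar, medallion above 0.083 m).
It fails at once if one holder bumps the other (contact force between half_dollar and medallion above 0.2 N).
It fails at once if a bystander (flip, magnifier, tube) is moved more than 15 mm (distance of any of flip, magnifier, tube from where it was at the start of the episode above 0.015 m).
It also fails if it takes over 51 s, if anything falls off the work surface, if the arm or the gripper's body presses on something with over 40 N, if the wrist force passes 120 N, or if a joint passes its speed limit or range.

## Working session

There is one attempt and no reset: what is moved stays moved. The work goes in short steps, Python scripts to look and compute and a shell command to move; the robot and the scene stay as the last step left them, time stands still between calls to the robot, and variables do not carry over. Pictures are saved under pics/ and viewed, at most 10 in all, crops included, and the job is handed in when it is done.

```bash
mkdir -p pics; cat > h.py <<'E'
import numpy as np, cv2
from plant import robot
from scipy.spatial.transform import Rotation as R
def save(p,n): cv2.imwrite('pics/'+n,p['frame'][:,:,::-1])
def ray(p,u,v):
    x,y=(u-p['cx'])/p['fx'],(v-p['cy'])/p['fy']
    a,b=x,y
    for _ in range(20):
        s=1+p['k1']*(a*a+b*b); a,b=x/s,y/s
    M=cv2.Rodrigues(np.array(p['rvec'],float))[0]; t=np.array(p['tvec'],float)
    return -M.T@t, M.T@np.array([a,b,1])
def at(p,u,v,z):
    o,d=ray(p,u,v); return o+d*(z-o[2])/d[2]
def proj(p,X):
    M=cv2.Rodrigues(np.array(p['rvec'],float))[0]; c=M@np.array(X,float)+np.array(p['tvec'],float)
    a,b=c[:2]/c[2]; s=1+p['k1']*(a*a+b*b)
    return np.array([p['fx']*a*s+p['cx'],p['fy']*b*s+p['cy']])
E
python3 - <<'E'
from h import *
s=robot.read_state(); print(s['t'],s['tool_pos'],s['orientation'],s['opening'],robot.tip_reach)
print(R.from_rotvec(s['orientation']).as_matrix().round(3))
for c in ['top','side']:
    p=robot.read_camera(c); save(p,c+'0.png'); print(c,(ray(p,256,192)[0]).round(3))
    for n,z in [('verifier',.075),('half_dollar',.083),('medallion',.083),('cup',.02),('flip',.006),('tube',.07),('magnifier',.019)]:
        for r in robot.regions_of(p,n)[:2]:
            v,u=np.nonzero(r['mask']); print(n,round(r['conf'],2),np.round(r['rect']),at(p,u.mean(),v.mean(),z).round(3))
E
```

```text
0.0 [ 0.24435913 -0.54731626  0.20009082] [-3.07085444e+00 -6.54222758e-01  3.65140639e-04] 0.09302905382838125 0.014
[[ 0.913  0.408 -0.001]
 [ 0.408 -0.913  0.002]
 [ 0.    -0.002 -1.   ]]
top [0.54  0.003 1.091]
verifier 0.91 [229. 144. 349. 279.] [ 0.537 -0.1    0.075]
half_dollar 0.79 [308. 212. 329. 233.] [ 0.531 -0.175  0.083]
medallion 0.97 [247. 207. 269. 231.] [ 0.549 -0.025  0.083]
cup 0.79 [233. 142. 345. 278.] [ 0.537 -0.105  0.02 ]
flip 0.47 [229. 143. 344. 277.] [ 0.536 -0.108  0.006]
tube 0.62 [234. 160. 252. 178.] [0.676 0.006 0.07 ]
magnifier 0.74 [235. 161. 253. 176.] [0.685 0.004 0.019]
side [0.219 0.832 0.663]
verifier 0.62 [230. 172. 347. 246.] [ 0.509 -0.026  0.075]
verifier 0.49 [283. 176. 293. 182.] [ 0.581 -0.165  0.075]
half_dollar 0.72 [311. 158. 323. 174.] [ 0.516 -0.265  0.083]
half_dollar 0.56 [294. 172. 314. 183.] [ 0.529 -0.166  0.083]
medallion 0.59 [266. 194. 292. 212.] [ 0.547 -0.015  0.083]
cup 0.77 [230. 172. 344. 244.] [ 0.536 -0.104  0.02 ]
flip 0.53 [282. 178. 293. 182.] [ 0.623 -0.281  0.006]
tube 0.65 [313. 160. 323. 173.] [ 0.521 -0.289  0.07 ]
tube 0.5 [295. 174. 313. 184.] [ 0.534 -0.189  0.07 ]
magnifier 0.62 [295. 172. 314. 184.] [ 0.563 -0.274  0.019]
```

```bash
python3 - <<'E'
import cv2
a=cv2.imread('pics/top0.png')[120:300,200:400]; cv2.imwrite('pics/top0c.png',cv2.resize(a,None,fx=3.3,fy=3.3,interpolation=2))
a=cv2.imread('pics/side0.png')[130:270,200:380]; cv2.imwrite('pics/side0c.png',cv2.resize(a,None,fx=4,fy=4,interpolation=2))
E
```

```text
(no output)
```

View pics/top0c.png

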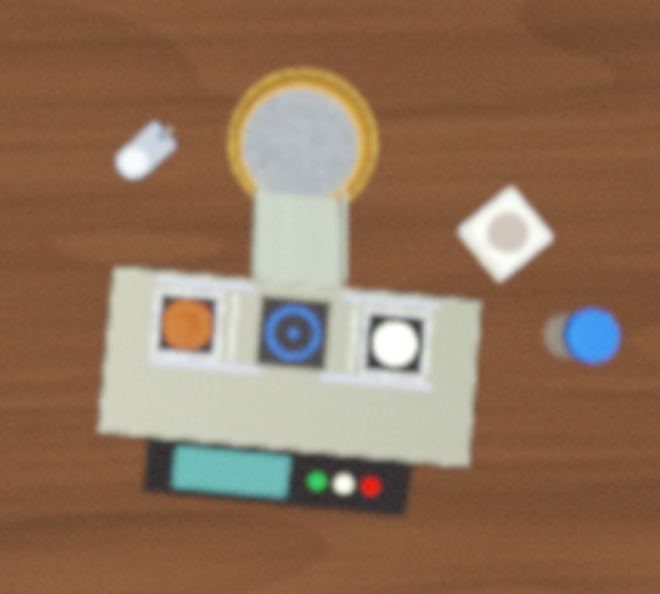

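View pics/side0c.png

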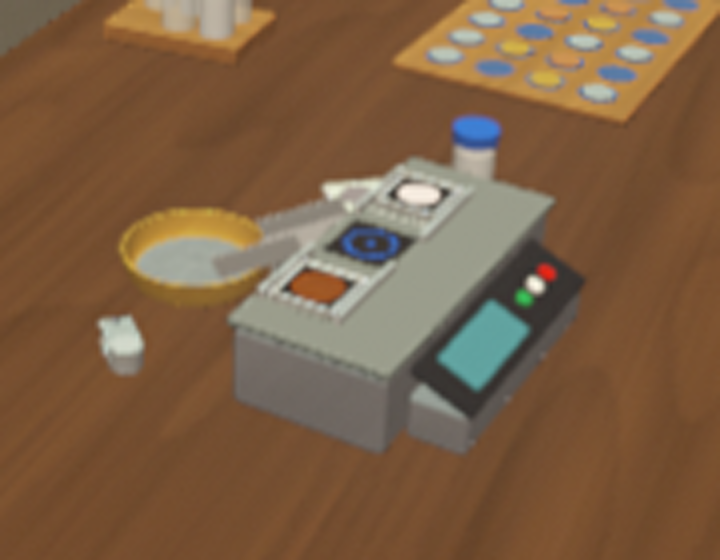

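The top view shows bronze in the left (+y) bay at crop (187,325), the pad ring at (293,333), and silver in the right (-y) bay at (396,343). The cup is above them. The flip and tube are to the right and the magnifier to the left, all clear of the lane. Next I'll refine these positions.

```bash
cat >> h.py <<'E'
def blob(p,box,f):
    l,t,r,b=box; a=p['frame'][t:b,l:r].astype(float)
    w=np.clip(f(a[...,0],a[...,1],a[...,2]),0,None); w[w<.3*w.max()]=0
    n,L=cv2.connectedComponents((w>0).astype(np.uint8)); k=max(range(1,n),key=lambda i:w[L==i].sum()); w=w*(L==k)
    v,u=np.indices(w.shape); return (u*w).sum()/w.sum()+l,(v*w).sum()/w.sum()+t,int((w>0).sum())
blue=lambda r,g,b:b-(r+g)/2-25
sil=lambda r,g,b:(np.minimum(np.minimum(r,g),b)-150)
bro=lambda r,g,b:(r-b-50)
E
python3 - <<'E'
from h import *
B={'top':[((278,209,300,233),blue,.075),((312,216,327,232),sil,.083),((248,208,266,228),bro,.083)],
'side':[((280,183,306,199),blue,.075),((296,172,313,184),sil,.083),((267,194,291,209),bro,.083)]}
P=[]
for c in ['top','side']:
    p=robot.read_camera(c); q=[]
    for box,f,z in B[c]:
        u,v,n=blob(p,box,f); X=at(p,u,v,z); q.append(X); print(c,round(u,1),round(v,1),n,X.round(4))
    P.append(q)
    d=q[2]-q[1]; print('dist',np.linalg.norm(d),'yaw',np.degrees(np.arctan2(-d[0],d[1])), 'pad-sil',np.linalg.norm(q[1]-q[0]),'med',np.linalg.norm(q[2]-q[0]))
p=robot.read_camera('top'); r=robot.regions_of(p,'verifier')[0]['mask']
# deck corners by colour
a=p['frame'].astype(int); m=((abs(a[...,0]-a[...,1])<22)&(a[...,1]>130)).astype(np.uint8); m[:190]=0
m=cv2.morphologyEx(m,cv2.MORPH_CLOSE,np.ones((5,5),np.uint8)); m=cv2.morphologyEx(m,cv2.MORPH_OPEN,np.ones((7,7),np.uint8))
n,L,S,_=cv2.connectedComponentsWithStats(m); k=1+S[1:,4].argmax(); v,u=np.nonzero(L==k)
bx=cv2.boxPoints(cv2.minAreaRect(np.c_[u,v].astype(np.float32))); print([at(p,*c,.075).round(4) for c in bx])
E
```

```text
top 288.3 220.4 160 [ 0.5416 -0.1014  0.075 ]
top 319.2 223.7 143 [ 0.5315 -0.1749  0.083 ]
top 256.3 217.8 185 [ 0.5498 -0.0235  0.083 ]
dist 0.15251139911897324 yaw -6.9120022624360855 pad-sil 0.07465549360881973 med 0.0787122849540568
side 291.9 191.5 37 [ 0.5401 -0.0962  0.075 ]
side 304.3 178.1 43 [ 0.5304 -0.1721  0.083 ]
side 278.9 201.2 75 [ 0.5491 -0.0208  0.083 ]
dist 0.1524417617192624 yaw -7.036008476756998 pad-sil 0.0769339729779224 med 0.07634657353147137
[array([0.4714, 0.0455, 0.075 ]), array([0.6357, 0.0258, 0.075 ]), array([ 0.6018, -0.2502,  0.075 ]), array([ 0.4384, -0.2271,  0.075 ])]
```

```bash
python3 -m handwheel '[[1,0.3925,-0.186,0.04,0,0,-0.328],[1,0.3925,-0.186,0.04,0,0,-0.328],[1,0.3925,-0.186,0.04,0,0,-0.328],[1,0.3925,-0.186,0.04,0,0,-0.328],[1,0.3925,-0.186,0.04,0,0,-0.328],[1,0.3925,-0.186,0.04,0,0,-0.328],[1,0.3925,-0.186,0.04,0,0,-0.328],[1,0.3925,-0.186,0.04,0,0,-0.328],[1,0.3925,-0.186,0.04,0,0,-0.328],[1,0.3925,-0.186,0.04,0,0,-0.328],[1,0.3925,-0.186,0.04,0,0,-0.328],[1,0.3925,-0.186,0.04,0,0,-0.328]]' 10
python3 - <<'E'
from h import *
s=robot.read_state(); print(s['t'],s['tool_pos'],s['opening'],s['q']); M=R.from_rotvec(s['orientation']).as_matrix(); print(M.round(3))
ey=np.array([.120,.993,0]); t=np.array([.541,-.100,0])-.118*ey; t[2]=.092
print('tool shift',(M.T@(t-s['tool_pos'])).round(4),'ey in tool',(M.T@ey).round(4))
p=robot.read_camera('side'); cv2.imwrite('pics/s1.png',cv2.resize(p['frame'][90:270,200:400,::-1],None,fx=3.3,fy=3.3))
E
```

```text
t: 2.5
tool_pos: [0.5268, -0.2189, 0.1613]
orientation: [2.353, 2.082, 0.0]
force: [0.2, 0.4, -0.6]
opening: 0.0005
gripper_force: 0.0
2.5 [ 0.52680935 -0.21892181  0.16132671] 0.00052640359769841 [-4.83696295e-01  7.22039267e-02  1.62329729e+00 -3.16914430e-05
  1.44579393e+00 -3.61678675e-01]
[[ 0.122  0.993  0.   ]
 [ 0.993 -0.122 -0.   ]
 [-0.     0.    -1.   ]]
tool shift [ 0.0017 -0.0002  0.0693] ey in tool [ 1.0002e+00 -1.8000e-03 -1.0000e-04]
```

View pics/s1.png

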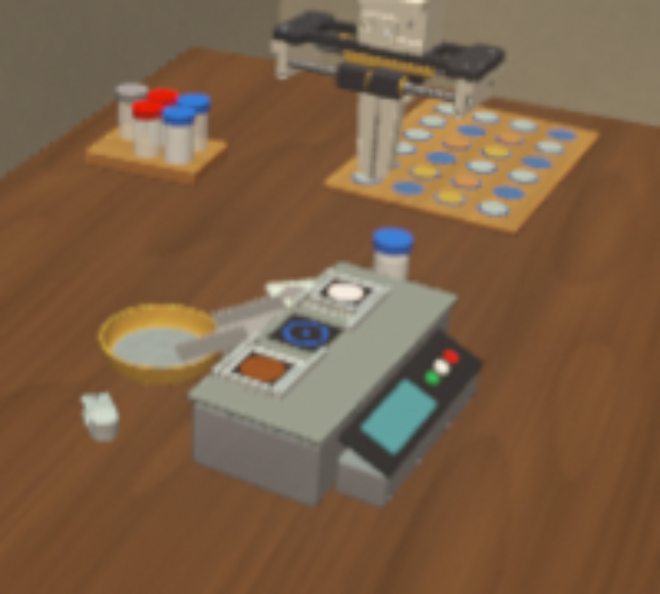

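```bash
python3 - <<'E'
from h import *
s=robot.read_state(); print(s['t'],s['tool_pos'])
for c in ['side','top']:
    p=robot.read_camera(c); T=s['tool_pos']+np.array([0,0,-.014])
    print(c,proj(p,T), proj(p,T-[0,0,.07]))
    if c=='side': cv2.imwrite('pics/s2.png',cv2.resize(p['frame'][90:240,220:420,::-1],None,fx=3.5,fy=3.5))
E
```

```text
2.55 [ 0.52686653 -0.21876377  0.16126424]
side [312.18920369 152.63045855] [310.36294242 173.2935776 ]
top [343.68867661 225.37315563] [336.90283624 225.14766615]
```

View pics/s2.png

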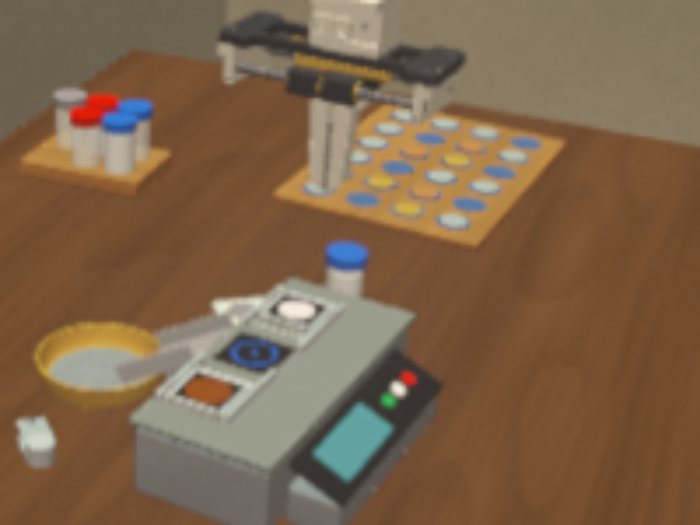

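The side view shows the fingertips about 9 px higher than predicted, at (314,144) against (312,153). I'll check against the top view before going down.

```bash
python3 - <<'E'
from h import *
s=robot.read_state(); print(s['t'],s['tool_pos'],s['q'],s['dq'])
p=robot.read_camera('top'); f=p['frame'][:,:,::-1].copy()
cv2.imwrite('pics/t1.png',cv2.resize(f[120:300,200:440],None,fx=3.3,fy=3.3))
T=s['tool_pos']; M=R.from_rotvec(s['orientation']).as_matrix()
for h in [-.014,.07,.1]:
  for y in [-.094,0,.094]: print(h,y,((proj(p,T+M@[0,y,-h])-[200,120])*3.3).round())
E
```

```text
2.65 [ 0.52703537 -0.21841959  0.16123769] [-4.82767289e-01  7.24824325e-02  1.62316944e+00  2.41399332e-05
  1.44581693e+00 -3.61593253e-01] [ 5.35293706e-03  8.53152137e-05 -6.10002244e-04  2.66917825e-03
 -5.19073277e-04  6.31187973e-04]
-0.014 -0.094 [463. 486.]
-0.014 0 [474. 347.]
-0.014 0.094 [484. 211.]
0.07 -0.094 [494. 500.]
0.07 0 [505. 349.]
0.07 0.094 [516. 199.]
0.1 -0.094 [507. 506.]
0.1 0 [518. 349.]
0.1 0.094 [529. 194.]
```

View pics/t1.png

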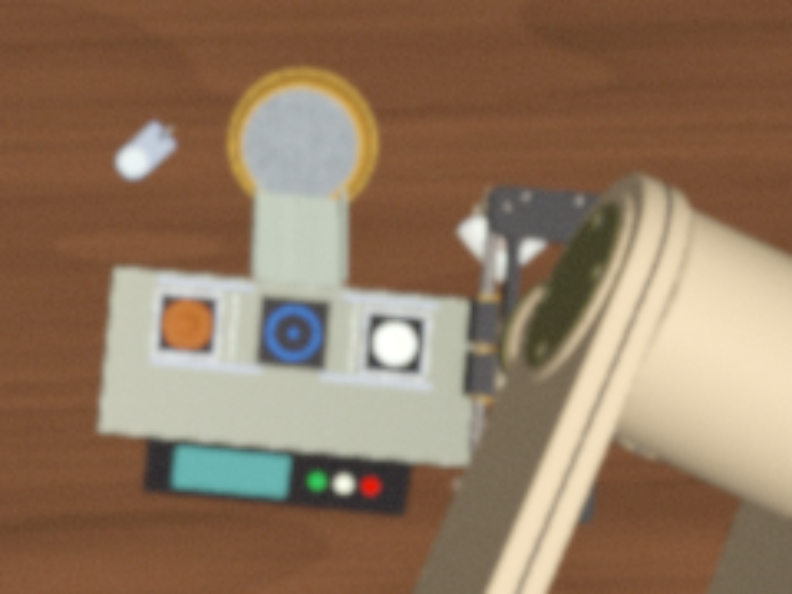

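In both views the gripper looks about 30 mm higher than the state reports. I'll lower it part way and measure again.

```bash
python3 -m handwheel '[[1,0.001,0,0.02,0,0,0],[1,0.001,0,0.04,0,0,0],[1,0.001,0,0.055,0,0,0],[1,0.001,0,0.055,0,0,0],[1,0.001,0,0.055,0,0,0]]'
python3 - <<'E'
from h import *
s=robot.read_state(); print(s['t'],s['tool_pos'],s['force'])
p=robot.read_camera('side'); T=s['tool_pos']+np.array([0,0,-.014])
print('pred tip',((proj(p,T)-[250,100])*6).round(),'+30mm',((proj(p,T+[0,0,.03])-[250,100])*6).round(),'deck below',((proj(p,[T[0],T[1],.075])-[250,100])*6).round())
cv2.imwrite('pics/s3.png',cv2.resize(p['frame'][100:200,250:350,::-1],None,fx=6,fy=6))
E
```

```text
t: 3.32
tool_pos: [0.5275, -0.2172, 0.1064]
orientation: [2.351, 2.083, 0.0]
force: [0.3, -0.3, 0.9]
opening: 0.0006
gripper_force: 0.0
3.325 [ 0.52752684 -0.21716875  0.10638048] [ 0.26576835 -0.31211826  0.92748524]
pred tip [362. 415.] +30mm [367. 362.] deck below [360. 445.]
```

View pics/s3.png

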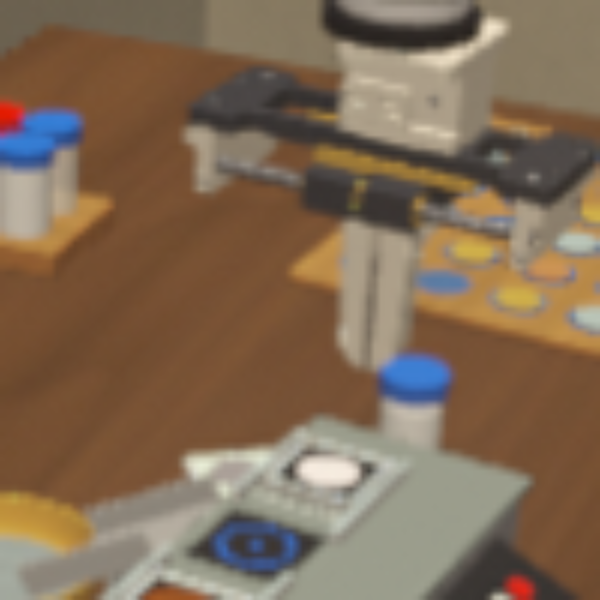

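The tip is at crop (368,367). That matches the prediction plus about 27 mm in z (362) rather than the nominal one (415). I'll go down in steps, watching the force and the image.

```bash
cat > tip.py <<'E'
from h import *
s=robot.read_state(); print(s['t'],s['tool_pos'],s['force'].round(1) if hasattr(s['force'],'round') else s['force'])
p=robot.read_camera('side'); T=s['tool_pos']+np.array([0,0,-.014]); f=p['frame'].astype(int)
# lowest finger pixel: near-neutral bright column in a band round the predicted tip
u0,v0=proj(p,T); print('pred tip',round(u0,1),round(v0,1),'deck below',proj(p,[T[0],T[1],.075]).round(1))
for v in range(int(v0)-16,int(v0)+10): print(v,[tuple(f[v,u]) for u in (309,313)])
E
python3 -m handwheel '[[1,0,0,0.005,0,0,0],[1,0,0,0.01,0,0,0],[1,0,0,0.014,0,0,0],[1,0,0,0.014,0,0,0],[1,0,0,0.014,0,0,0]]'
python3 tip.py
```

```text
t: 4.0
tool_pos: [0.5273, -0.2171, 0.0922]
orientation: [2.351, 2.084, 0.0]
force: [0.4, 0.1, 0.1]
opening: 0.0004
gripper_force: 0.0
4.0 [ 0.52733448 -0.21708532  0.09217308] [0.4 0.1 0.1]
pred tip 310.1 173.2 deck below [310.  174.1]
157 [(np.int64(172), np.int64(158), np.int64(137)), (np.int64(174), np.int64(160), np.int64(138))]
158 [(np.int64(171), np.int64(157), np.int64(135)), (np.int64(173), np.int64(159), np.int64(138))]
159 [(np.int64(169), np.int64(155), np.int64(134)), (np.int64(173), np.int64(160), np.int64(137))]
160 [(np.int64(167), np.int64(154), np.int64(132)), (np.int64(173), np.int64(159), np.int64(138))]
161 [(np.int64(163), np.int64(150), np.int64(129)), (np.int64(173), np.int64(160), np.int64(137))]
162 [(np.int64(163), np.int64(150), np.int64(129)), (np.int64(174), np.int64(160), np.int64(138))]
163 [(np.int64(161), np.int64(148), np.int64(127)), (np.int64(174), np.int64(160), np.int64(138))]
164 [(np.int64(154), np.int64(139), np.int64(119)), (np.int64(167), np.int64(154), np.int64(136))]
165 [(np.int64(137), np.int64(114), np.int64(92)), (np.int64(141), np.in
[... 998 characters left out ...]
(147))]
176 [(np.int64(155), np.int64(152), np.int64(138)), (np.int64(184), np.int64(183), np.int64(168))]
177 [(np.int64(179), np.int64(169), np.int64(157)), (np.int64(182), np.int64(181), np.int64(171))]
178 [(np.int64(221), np.int64(210), np.int64(197)), (np.int64(173), np.int64(175), np.int64(168))]
179 [(np.int64(205), np.int64(193), np.int64(181)), (np.int64(179), np.int64(181), np.int64(172))]
180 [(np.int64(143), np.int64(134), np.int64(124)), (np.int64(173), np.int64(175), np.int64(163))]
181 [(np.int64(133), np.int64(133), np.int64(124)), (np.int64(169), np.int64(172), np.int64(160))]
182 [(np.int64(172), np.int64(175), np.int64(166)), (np.int64(151), np.int64(149), np.int64(138))]
```

The finger ends at row 165 and wood shows between it and the deck edge at row 171, so it really is high. Continuing down.

```bash
sed -i '/^for v/d' tip.py; cat >> tip.py <<'E'
u=313; print([int(f[v,u].sum()) for v in range(150,185)])
cv2.imwrite('pics/s4.png',cv2.resize(p['frame'][110:200,260:350,::-1],None,fx=6,fy=6))
E
python3 -m handwheel '[[1,0,0,0.003,0,0,0],[1,0,0,0.006,0,0,0],[1,0,0,0.009,0,0,0],[1,0,0,0.012,0,0,0],[1,0,0,0.014,0,0,0],[1,0,0,0.014,0,0,0]]'
python3 tip.py
```

```text
t: 4.8
tool_pos: [0.5271, -0.217, 0.0779]
orientation: [-2.351, -2.083, 0.0]
force: [-0.1, -0.1, 0.4]
opening: 0.0005
gripper_force: 0.0
4.8 [ 0.52713334 -0.21703052  0.07788321] [-0.1 -0.1  0.4]
pred tip 309.8 177.3 deck below [310.  174.2]
[466, 467, 464, 466, 466, 469, 468, 469, 470, 472, 471, 470, 471, 472, 471, 470, 469, 469, 465, 429, 371, 386, 424, 449, 452, 477, 535, 537, 517, 531, 511, 502, 438, 401, 432]
```

View pics/s4.png

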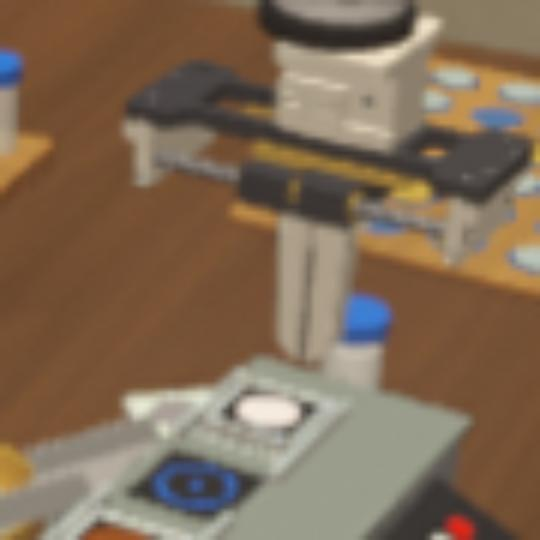

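```bash
python3 -m handwheel '[[1,0.004,0,0.003,0,0,0],[1,0.008,0,0.006,0,0,0],[1,0.008,0,0.009,0,0,0],[1,0.008,0,0.01,0,0,0],[1,0.008,0,0.01,0,0,0]]'
python3 tip.py
```

```text
t: 5.48
tool_pos: [0.5282, -0.2092, 0.068]
orientation: [-2.351, -2.083, 0.0]
force: [0.3, -0.4, -0.3]
opening: 0.0008
gripper_force: 0.0
5.475 [ 0.52817395 -0.20915398  0.06801881] [ 0.3 -0.4 -0.3]
pred tip 308.4 181.2 deck below [308.9 175.2]
[168, 269, 408, 469, 470, 469, 467, 469, 469, 468, 469, 467, 466, 472, 474, 478, 471, 455, 445, 437, 445, 458, 456, 451, 449, 477, 535, 536, 516, 530, 512, 500, 437, 403, 431]
```

```bash
python3 -m handwheel '[[1,0,0,0.002,0,0,0],[1,0,0,0.004,0,0,0],[1,0,0,0.004,0,0,0]]'
python3 -m handwheel '[[1,0,0,0.001,0,0,0],[1,0,0,0.002,0,0,0],[1,0,0,0.002,0,0,0]]'
python3 tip.py
```

```text
t: 5.9
tool_pos: [0.5281, -0.2091, 0.0638]
orientation: [-2.351, -2.083, 0.0]
force: [0.5, 0.8, -0.6]
opening: 0.0005
gripper_force: 0.0
t: 6.28
tool_pos: [0.5282, -0.2091, 0.062]
orientation: [-2.351, -2.084, 0.0]
force: [-0.1, -0.3, 0.2]
opening: 0.0005
gripper_force: 0.0
6.275 [ 0.52819331 -0.20908307  0.0620351 ] [-0.1 -0.3  0.2]
pred tip 308.2 182.9 deck below [308.9 175.2]
[167, 161, 171, 267, 408, 466, 469, 469, 470, 470, 468, 468, 468, 468, 470, 471, 466, 461, 451, 442, 443, 449, 461, 462, 456, 477, 537, 536, 518, 532, 512, 502, 438, 401, 430]
```

View pics/s4.png

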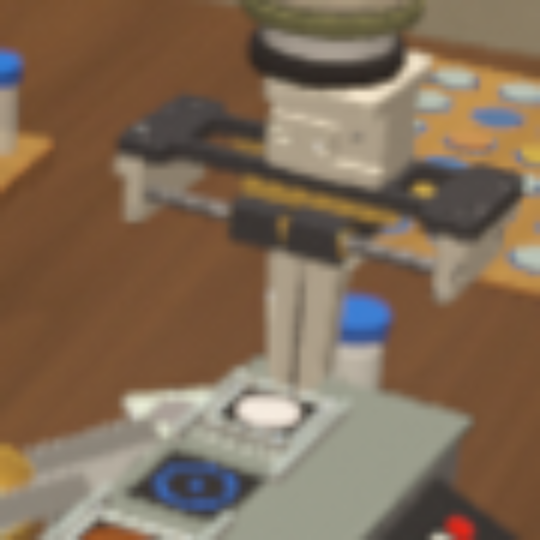

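The finger bottom is now at crop (295,388), right behind the silver holder and almost on the deck. I'll feel for contact in 1 mm steps.

```bash
python3 -m handwheel '[[1,0,0,0.001,0,0,0],[1,0,0,0.001,0,0,0]]' |grep -E "force:|pos"
python3 -m handwheel '[[1,0,0,0.001,0,0,0],[1,0,0,0.001,0,0,0]]'|grep -E "force:|pos"
python3 -m handwheel '[[1,0,0,0.001,0,0,0],[1,0,0,0.001,0,0,0]]'|grep -E "force:|pos"
```

```text
tool_pos: [0.5282, -0.2091, 0.061]
force: [0.7, -0.3, 0.3]
gripper_force: 0.0
tool_pos: [0.5282, -0.2091, 0.06]
force: [0.2, -0.4, 1.5]
gripper_force: 0.0
tool_pos: [0.5282, -0.2091, 0.059]
force: [0.3, 0.2, -0.3]
gripper_force: 0.0
```

```bash
for i in 1 ; do python3 -m handwheel '[[1,0,0,0.001,0,0,0],[1,0,0,0.0015,0,0,0]]' |grep -E "force:|pos"; done
python3 -m handwheel '[[1,0,0,0.001,0,0,0],[1,0,0,0.0015,0,0,0]]'|grep -E "force:|pos"
python3 - <<'E'
from h import *
p=robot.read_camera('side'); f=p['frame'].astype(int)
for v in range(165,182): print(v,[int(f[v,u].sum()) for u in range(300,322)])
E
```

```text
tool_pos: [0.5283, -0.2091, 0.0578]
force: [-1.6, 0.5, 5.6]
gripper_force: 2.4
tool_pos: [0.5283, -0.2092, 0.0577]
force: [-8.1, 3.6, 16.9]
gripper_force: 8.4
165 [257, 257, 253, 255, 365, 483, 474, 468, 419, 332, 422, 470, 471, 475, 448, 373, 354, 303, 291, 289, 291, 286]
166 [256, 256, 249, 250, 360, 483, 474, 467, 416, 317, 423, 467, 469, 478, 453, 374, 350, 310, 297, 296, 294, 295]
167 [257, 255, 251, 247, 350, 477, 474, 468, 413, 330, 440, 469, 470, 469, 439, 386, 421, 447, 425, 422, 419, 433]
168 [258, 254, 253, 247, 342, 467, 471, 464, 404, 348, 463, 472, 467, 456, 414, 407, 499, 554, 542, 539, 536, 537]
169 [253, 275, 325, 339, 362, 466, 472, 461, 396, 346, 464, 471, 470, 446, 394, 417, 502, 550, 557, 559, 548, 528]
170 [303, 346, 418, 423, 403, 467, 470, 460, 398, 355, 464, 471, 468, 438, 372, 418, 495, 524, 528, 523, 516, 497]
171 [481, 433, 452, 438, 422, 464, 470, 454, 384, 353, 464, 472, 476, 444, 361, 425, 502, 522, 526, 522, 509, 491]
172 [544, 505, 477, 469, 446, 474, 469, 442, 353, 351, 464, 470, 475, 449, 371, 437, 496, 505, 525, 522, 509, 488]
173 [521, 515, 501, 5
[... 313 characters left out ...]
 452, 452]
176 [455, 575, 599, 608, 602, 598, 579, 554, 472, 444, 520, 544, 542, 535, 536, 522, 479, 493, 477, 453, 451, 452]
177 [643, 702, 701, 695, 695, 695, 694, 683, 629, 505, 281, 280, 402, 537, 590, 565, 534, 523, 478, 452, 452, 451]
178 [686, 707, 704, 703, 704, 703, 702, 702, 701, 628, 288, 195, 377, 516, 552, 540, 521, 472, 437, 449, 452, 452]
179 [590, 662, 697, 703, 703, 704, 702, 701, 684, 579, 308, 377, 507, 532, 514, 499, 435, 412, 439, 452, 453, 452]
180 [448, 523, 609, 633, 633, 638, 638, 615, 556, 399, 387, 510, 529, 513, 498, 432, 402, 432, 449, 452, 452, 452]
181 [444, 429, 488, 511, 493, 458, 445, 351, 298, 392, 512, 537, 530, 502, 435, 404, 432, 449, 452, 451, 451, 451]
```

Contact at a reported TCP z of 0.058 means the reading is about 31 mm low here. I'll lift off 4.5 mm and push slowly part way.

```bash
python3 -m handwheel '[[1,0,0,-0.005,0,0,0],[1,0,0,-0.005,0,0,0]]'
python3 -m handwheel '[[1,0.005,0,0,0,0,0],[1,0.010,0,0,0,0,0],[1,0.015,0,0,0,0,0],[1,0.02,0,0,0,0,0],[1,0.025,0,0,0,0,0],[1,0.03,0,0,0,0,0],[1,0.03,0,0,0,0,0],[1,0.03,0,0,0,0,0]]'
cat > m.py <<'E'
from h import *
s=robot.read_state(); M=R.from_rotvec(s['orientation']).as_matrix(); print('t',s['t'],s['tool_pos'],np.round(s['force'],1)); print(M.round(3)[:,:2].tolist())
for c,bb in [('top',(240,150,345,245)),('side',(225,165,330,225))]:
    p=robot.read_camera(c); save(p,'last_'+c+'.png')
    for n,f,z in [('pad',blue,.075),('bro',bro,.083)]:
        b={'top':{'pad':(278,209,300,233),'bro':(248,208,286,230)},'side':{'pad':(280,183,306,199),'bro':(267,187,299,209)}}[c][n]
        u,v,k=blob(p,b,f); print(c,n,round(u,1),round(v,1),k,at(p,u,v,z).round(4))
    for r in robot.regions_of(p,'half_dollar')[:2]:
        v,u=np.nonzero(r['mask']); a=p['frame'].astype(int).min(2); w=np.clip(a[v,u]-170,0,None)+1e-6
        print(c,'hd',round(r['conf'],2),np.round(r['rect']),at(p,u.mean(),v.mean(),.083).round(4),'bright',at(p,(u*w).sum()/w.sum(),(v*w).sum()/w.sum(),.083).round(4),int((w>1).sum()))
E
python3 m.py
```

```text
t: 7.88
tool_pos: [0.5286, -0.2093, 0.0616]
orientation: [2.351, 2.083, 0.001]
force: [-0.6, 0.8, 0.6]
opening: 0.0006
gripper_force: 0.0
t: 8.88
tool_pos: [0.5319, -0.1794, 0.0612]
orientation: [2.351, 2.084, -0.0]
force: [-0.4, 0.4, 0.2]
opening: 0.0004
gripper_force: 0.0
t 8.875 [ 0.53189501 -0.17938866  0.06117284] [-0.4  0.4  0.2]
[[0.12, 0.993], [0.993, -0.12], [-0.0, 0.0]]
top pad 287.5 220.3 145 [ 0.5419 -0.0995  0.075 ]
top bro 256.3 217.9 185 [ 0.5498 -0.0235  0.083 ]
top hd 0.72 [296. 213. 313. 234.] [ 0.5348 -0.1391  0.083 ] bright [ 0.5342 -0.1436  0.083 ] 216
top hd 0.47 [235. 160. 251. 178.] [0.6756 0.0046 0.083 ] bright [0.6742 0.0086 0.083 ] 139
side pad 291.8 191.5 37 [ 0.5404 -0.0958  0.075 ]
side bro 278.9 201.2 75 [ 0.5491 -0.0208  0.083 ]
side hd 0.6 [294. 178. 309. 190.] [ 0.5316 -0.1343  0.083 ] bright [ 0.533  -0.1418  0.083 ] 52
side hd 0.57 [232. 173. 347. 241.] [ 0.5031 -0.0105  0.083 ] bright [ 0.4813 -0.0668  0.083 ] 53
```

```bash
cat > c.py <<'E'
from h import *
def coin(p,c):
    b=(285,205,330,240) if c=='top' else (282,170,318,200)
    return blob(p,b,lambda r,g,bb:np.minimum(np.minimum(r,g),bb)-200)
ex,ey=np.array([.993,-.120,0]),np.array([.120,.993,0])
if __name__=='__main__':
  s=robot.read_state(); print('t',s['t'],s['tool_pos'],np.round(s['force'],1))
  for c in ['top','side']:
    p=robot.read_camera(c)
    old=dict(p); old['frame']=cv2.imread(f'pics/{c}0.png')[:,:,::-1]
    pad=at(old,*blob(old,(278,209,300,233) if c=='top' else (280,183,306,199),blue)[:2],.075)
    for q in (old,p):
        u,v,k=coin(q,c); d=at(q,u,v,.083)-pad; print(c,round(u,1),round(v,1),k,'rel pad mm x,y',(1e3*d@ex).round(1),(1e3*d@ey).round(1))
E
python3 c.py
```

```text
t 9.075 [ 0.53184469 -0.17950615  0.06113604] [-0.8 -0.1 -0.2]
top 319.3 223.7 116 rel pad mm x,y -1.1 -74.3
top 306.8 222.7 108 rel pad mm x,y -1.4 -44.2
side 304.2 178.0 24 rel pad mm x,y -0.2 -76.5
side 299.9 182.3 28 rel pad mm x,y -1.1 -46.4
```

```bash
python3 -m handwheel '[[1,0.005,0,0,0,0,0],[1,0.010,0,0,0,0,0],[1,0.015,0,0,0,0,0],[1,0.02,0,0,0,0,0],[1,0.025,0,0,0,0,0],[1,0.03,0,0,0,0,0],[1,0.035,0,0,0,0,0],[1,0.04,0,0,0,0,0],[1,0.043,0,0,0,0,0],[1,0.043,0,0,0,0,0],[1,0.043,0,0,0,0,0]]'
python3 c.py
```

```text
t: 10.55
tool_pos: [0.537, -0.1367, 0.0612]
orientation: [2.351, 2.084, -0.0]
force: [-0.7, 0.1, 0.2]
opening: 0.0005
gripper_force: 0.0
t 10.55 [ 0.53704979 -0.13674769  0.06115864] [-0.7  0.1  0.2]
top 319.3 223.7 116 rel pad mm x,y -1.1 -74.3
top 287.3 220.6 60 rel pad mm x,y -0.7 3.1
side 304.2 178.0 24 rel pad mm x,y -0.2 -76.5
side 292.9 188.5 30 rel pad mm x,y -0.7 -4.1
```

```bash
python3 -m handwheel '[[1,0.001,0,0,0,0,0],[1,0.002,0,0,0,0,0],[1,0.002,0,0,0,0,0],[1,0.002,0,0,0,0,0],[1,-0.005,0,0,0,0,0],[1,-0.02,0,0,0,0,0],[1,-0.02,0,-0.03,0,0,0],[1,-0.06,0,-0.06,0,0,0],[1,-0.06,0,-0.06,0,0,0],[1,-0.06,0,-0.06,0,0,0],[1,-0.06,0,-0.06,0,0,0]]'
python3 c.py
```

```text
t: 12.02
tool_pos: [0.529, -0.1954, 0.1197]
orientation: [-2.349, -2.082, 0.001]
force: [-0.1, -0.6, 0.2]
opening: 0.0003
gripper_force: 0.0
t 12.025 [ 0.52897807 -0.19544977  0.1196939 ] [-0.1 -0.6  0.2]
top 319.3 223.7 116 rel pad mm x,y -1.1 -74.3
top 289.0 221.1 99 rel pad mm x,y -1.6 -1.0
side 304.2 178.0 24 rel pad mm x,y -0.2 -76.5
side 292.8 188.7 30 rel pad mm x,y -0.7 -3.0
```

Silver is centred (top -1.0 mm, side -3.0 mm) and has been untouched for over 1 s. Now I'll go behind it to the back gap.

```bash
python3 -m handwheel '[[1,0.03,-0.03,0,0,0,0],[1,0.06,-0.055,0,0,0,0],[1,0.094,-0.055,0,0,0,0],[1,0.094,-0.055,0,0,0,0],[1,0.094,-0.055,0.02,0,0,0],[1,0.094,-0.055,0.04,0,0,0],[1,0.094,-0.055,0.05,0,0,0],[1,0.094,-0.055,0.05,0,0,0],[1,0.094,-0.055,0.05,0,0,0]]'
python3 -m handwheel '[[1,0,0,0.005,0,0,0],[1,0,0,0.0095,0,0,0],[1,0,0,0.0095,0,0,0]]'
python3 - <<'E'
from h import *
p=robot.read_camera('side'); cv2.imwrite('pics/s5.png',cv2.resize(p['frame'][130:230,240:340,::-1],None,fx=6,fy=6))
s=robot.read_state(); d=s['tool_pos']-np.array([.541,-.100,0]); print(d@[.993,-.12,0],d@[.12,.993,0])
E
```

```text
t: 13.25
tool_pos: [0.4871, -0.0966, 0.0719]
orientation: [2.351, 2.083, 0.001]
force: [0.4, -0.4, 0.1]
opening: 0.0003
gripper_force: 0.0
t: 13.62
tool_pos: [0.4861, -0.0962, 0.0611]
orientation: [-2.351, -2.083, 0.001]
force: [-0.2, 0.1, -1.3]
opening: 0.0005
gripper_force: 0.0
-0.054779406529317294 -0.002812139904257309
```

View pics/s5.png

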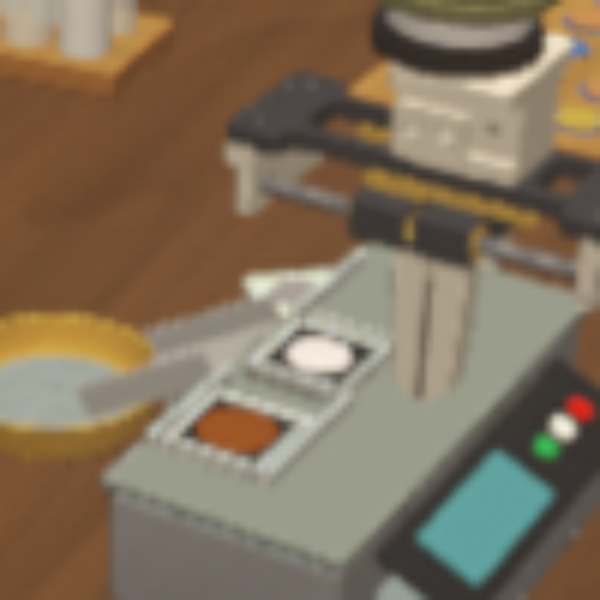

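The finger (bottom at crop (430,390)) stands on the deck behind the gap, square behind the silver holder on the pad. Pushing it to the chute.

```bash
python3 -m handwheel '[[1,0,0.006,0,0,0,0],[1,0,0.012,0,0,0,0],[1,0,0.018,0,0,0,0],[1,0,0.024,0,0,0,0],[1,0,0.030,0,0,0,0],[1,0,0.036,0,0,0,0],[1,0,0.042,0,0,0,0],[1,0,0.048,0,0,0,0],[1,0,0.054,0,0,0,0],[1,0,0.060,0,0,0,0],[1,0,0.066,0,0,0,0],[1,0,0.069,0,0,0,0],[1,0,0.069,0,0,0,0],[1,0,0.069,0,0,0,0]]'
python3 - <<'E'
from h import *
p=robot.read_camera('side'); save(p,'s6full.png'); cv2.imwrite('pics/s6.png',cv2.resize(p['frame'][140:240,220:320,::-1],None,fx=6,fy=6))
for r in robot.regions_of(p,'half_dollar')[:3]: print(r['conf'],r['rect'])
u,v,k=blob(p,(225,165,275,220),lambda r,g,b:np.minimum(np.minimum(r,g),b)-190); print(u,v,k,at(p,u,v,.015))
E
```

```text
t: 15.42
tool_pos: [0.5548, -0.1046, 0.0615]
orientation: [-2.351, -2.083, 0.0]
force: [-0.1, -0.3, 0.5]
opening: 0.0003
gripper_force: 0.0
0.53 [270.5, 184.0, 282.6, 190.7]
0.44 [229.0, 168.9, 346.4, 242.7]
230.9047619047619 215.35119047619048 21 [0.68157805 0.00933906 0.015     ]
```

View pics/s6.png

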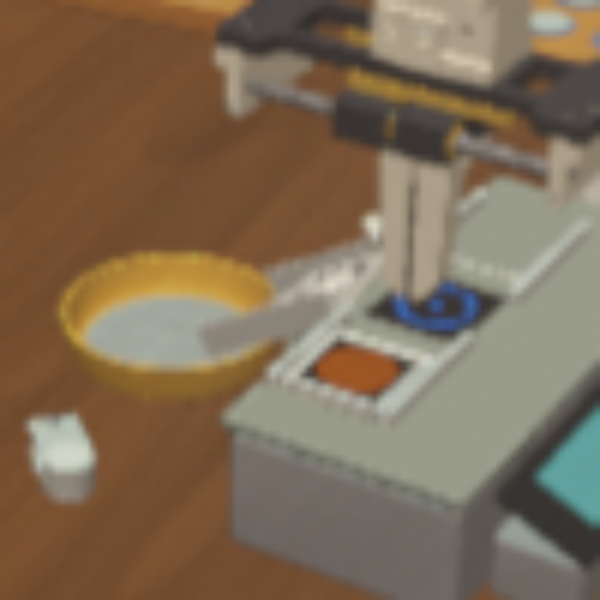

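The silver holder is on the chute at crop (335,275), sliding down. I'll lift and move over to the bronze end.

```bash
python3 -m handwheel '[[1,0,0,-0.03,0,0,0],[1,0,0,-0.06,0,0,0],[1,0.04,-0.014,-0.06,0,0,0],[1,0.09,-0.014,-0.06,0,0,0],[1,0.118,-0.014,-0.06,0,0,0],[1,0.118,-0.014,-0.06,0,0,0],[1,0.118,-0.014,-0.06,0,0,0],[1,0.118,-0.014,-0.06,0,0,0]]'
python3 - <<'E'
from h import *
p=robot.read_camera('side')
for r in robot.regions_of(p,'half_dollar')[:3]: print(r['conf'],r['rect'])
u,v,k=blob(p,(240,172,262,202),lambda r,g,b:np.minimum(np.minimum(r,g),b)-190); print('side',u,v,k,at(p,u,v,.012))
p=robot.read_camera('top'); print(at(p,275+16,142+20,.004)) 
for r in robot.regions_of(p,'half_dollar')[:3]: print(r['conf'],r['rect'],at(p,(r['rect'][0]+r['rect'][2])/2,(r['rect'][1]+r['rect'][3])/2,.012))
u,v,k=blob(p,(272,142,312,190),lambda r,g,b:np.minimum(np.minimum(r,g),b)-200); print('top',u,v,k,at(p,u,v,.012))
u,v,k=blob(p,(248,208,266,228),bro); print('bro',at(p,u,v,.083),k)
print('cup exp',np.array([.541,-.1005])+.15*np.array([.993,-.12]))
E
```

```text
t: 16.52
tool_pos: [0.5552, 0.0132, 0.1216]
orientation: [2.352, 2.082, -0.0]
force: [-0.0, -0.4, -0.2]
opening: 0.0006
gripper_force: 0.0
0.55 [233.7, 188.1, 255.9, 199.9]
0.39 [229.1, 169.5, 345.6, 243.4]
side 243.6759002770083 193.14958448753464 26 [ 0.70608179 -0.11939226  0.012     ]
[ 0.694956   -0.12124495  0.004     ]
0.71 [282.6, 147.6, 302.2, 168.5] [ 0.70413902 -0.12436825  0.012     ]
0.69 [245.3, 143.3, 348.5, 274.6] [ 0.57066655 -0.13122466  0.012     ]
top 291.22187742435995 156.82415309025083 91 [ 0.70746194 -0.1214007   0.012     ]
bro [ 0.54488841 -0.02351616  0.083     ] 245
cup exp [ 0.68995 -0.1185 ]
```

Silver lies in the cup, about 17 mm from its centre. Now the bronze: lower and push.

```bash
python3 -m handwheel '[[1,0.001,0,0.03,0,0,0],[1,0.001,0,0.05,0,0,0],[1,0.001,0,0.055,0,0,0],[1,0.001,0,0.0605,0,0,0],[1,0.001,0,0.0605,0,0,0],[1,0.001,0,0.0605,0,0,0]]'
cat > b.py <<'E'
from h import *
ex,ey=np.array([.993,-.120,0]),np.array([.120,.993,0])
s=robot.read_state(); print('t',s['t'],s['tool_pos'],np.round(s['force'],1)); d=s['tool_pos']-np.array([.541,-.1,0]); print('tcp nominal',d@ex,d@ey)
for c in ['top','side']:
    p=robot.read_camera(c); save(p,'b_'+c+'.png'); old=dict(p); old['frame']=cv2.imread(f'pics/{c}0.png')[:,:,::-1]
    pad=at(old,*blob(old,(278,209,300,233) if c=='top' else (280,183,306,199),blue)[:2],.075)
    for q in (old,p):
        a=q['frame'].astype(float); 
        u,v,k=blob(q,(248,208,300,234) if c=='top' else (266,180,308,209),lambda r,g,b:np.where(r>g*1.5,r-b-50,0)); d=at(q,u,v,.083)-pad; print(c,round(u,1),round(v,1),k,'rel',(1e3*d@ex).round(1),(1e3*d@ey).round(1))
E
python3 b.py
```

```text
t: 17.48
tool_pos: [0.5561, 0.0152, 0.0619]
orientation: [2.351, 2.083, 0.001]
force: [0.4, 0.4, -0.6]
opening: 0.0004
gripper_force: 0.0
t 17.475 [0.55605317 0.01521315 0.06194924] [ 0.4  0.4 -0.6]
tcp nominal 0.0011222178915477803 0.11621304188402788
top 256.3 217.8 174 rel -1.0 78.4Traceback (most recent call last):
  File "b.py", line 9, in <module>
    u,v,k=blob(q,(248,208,300,234) if c=='top' else (266,180,308,209),lambda r,g,b:np.where(r>g*1.5,r-b-50,0)); d=at(q,u,v,.083)-pad; print(c,round(u,1),round(v,1),k,'rel',(1e3*d@ex).round(1),(1e3*d@ey).round(1))
          ~~~~^^^^^^^^^^^^^^^^^^^^^^^^^^^^^^^^^^^^^^^^^^^^^^^^^^^^^^^^^^^^^^^^^^^^^^^^^^^^^^^^^^^^^^^^^^^^^^^^
  File "h.py", line 21, in blob
    n,L=cv2.connectedComponents((w>0).astype(np.uint8)); k=max(range(1,n),key=lambda i:w[L==i].sum()); w=w*(L==k)
                                                           ~~~^^^^^^^^^^^^^^^^^^^^^^^^^^^^^^^^^^^^^^^
ValueError: max() iterable argument is empty
```

```bash
python3 -m handwheel '[[1,-0.005,0,0,0,0,0],[1,-0.010,0,0,0,0,0],[1,-0.015,0,0,0,0,0],[1,-0.02,0,0,0,0,0],[1,-0.025,0,0,0,0,0],[1,-0.03,0,0,0,0,0],[1,-0.035,0,0,0,0,0],[1,-0.04,0,0,0,0,0],[1,-0.045,0,0,0,0,0],[1,-0.05,0,0,0,0,0],[1,-0.055,0,0,0,0,0],[1,-0.06,0,0,0,0,0],[1,-0.065,0,0,0,0,0],[1,-0.07,0,0,0,0,0],[1,-0.074,0,0,0,0,0],[1,-0.074,0,0,0,0,0],[1,-0.074,0,0,0,0,0]]'
python3 -m handwheel '[[1,0.02,0,0,0,0,0],[1,0.05,0,-0.04,0,0,0],[1,0.10,0,-0.09,0,0,0],[1,0.14,0,-0.1,0,0,0],[1,0.14,0,-0.1,0,0,0],[1,0.14,0,-0.1,0,0,0],[1,0.14,0,-0.1,0,0,0]]'
python3 b.py
```

```text
t: 19.65
tool_pos: [0.5466, -0.0582, 0.0612]
orientation: [2.351, 2.083, 0.0]
force: [0.6, -0.6, 0.4]
opening: 0.0002
gripper_force: 0.0
t: 20.52
tool_pos: [0.5626, 0.08, 0.16]
orientation: [-2.351, -2.082, 0.003]
force: [0.8, -1.1, 0.3]
opening: 0.0005
gripper_force: 0.0
t 20.525 [0.56259422 0.08001683 0.15995798] [ 0.8 -1.1  0.3]
tcp nominal -0.00015896298643485132 0.1813480146541563
top 256.3 217.8 174 rel -1.0 78.4
top 285.5 220.9 180 rel -1.8 7.4
side 278.9 201.1 74 rel -0.2 75.8
side 291.8 189.9 61 rel -1.4 4.5
```

```bash
python3 -m handwheel '[[1,-0.05,0,0,0,0,0],[1,-0.10,0,0.03,0,0,0],[1,-0.12,0,0.06,0,0,0],[1,-0.12,0,0.09,0,0,0],[1,-0.12,0,0.0985,0,0,0],[1,-0.12,0,0.0985,0,0,0],[1,-0.12,0,0.0985,0,0,0]]'
python3 -m handwheel '[[1,-0.005,0,0,0,0,0],[1,-0.010,0,0,0,0,0],[1,-0.015,0,0,0,0,0],[1,-0.019,0,0,0,0,0],[1,-0.022,0,0,0,0,0],[1,-0.025,0,0,0,0,0],[1,-0.025,0,0,0,0,0],[1,-0.025,0,0,0,0,0]]'
python3 -c "
from h import *
s=robot.read_state(); d=s['tool_pos']-np.array([.541,-.1,0]); print(d@[.993,-.12,0],d@[.12,.993,0])"
```

```text
t: 21.5
tool_pos: [0.55, -0.0384, 0.0641]
orientation: [2.35, 2.083, 0.002]
force: [0.4, -0.3, 0.8]
opening: 0.0004
gripper_force: 0.0
t: 22.5
tool_pos: [0.5459, -0.0631, 0.0626]
orientation: [-2.351, -2.084, 0.0]
force: [0.7, -0.4, -0.2]
opening: 0.0006
gripper_force: 0.0
0.000466690715532191 0.03718993601311717
```

```bash
python3 -m handwheel '[[1,-0.001,0,0,0,0,0],[1,-0.001,0,0,0,0,0],[1,0.02,0,0,0,0,0],[1,0.05,0,-0.04,0,0,0],[1,0.10,0,-0.1,0,0,0],[1,0.15,0,-0.15,0,0,0],[1,0.20,0,-0.15,0,0,0],[1,0.20,0,-0.15,0,0,0],[1,0.20,0,-0.15,0,0,0]]'
python3 b.py; python3 - <<'E'
from h import *
p=robot.read_camera('top')
u,v,k=blob(p,(272,142,312,190),lambda r,g,b:np.minimum(np.minimum(r,g),b)-200); print('silver',at(p,u,v,.012),k)
E
```

```text
t: 23.62
tool_pos: [0.5697, 0.1355, 0.2121]
orientation: [-2.35, -2.085, 0.001]
force: [0.1, -0.2, -0.9]
opening: 0.0006
gripper_force: 0.0
t 23.625 [0.56968976 0.13546044 0.21208412] [ 0.1 -0.2 -0.9]
tcp nominal 0.00023367415615103992 0.2372549897823579
top 256.3 217.8 174 rel -1.0 78.4
top 287.6 221.1 179 rel -1.9 2.4
side 278.9 201.1 74 rel -0.2 75.8
side 292.5 189.1 62 rel -1.0 -0.4
silver [ 0.70761618 -0.12154179  0.012     ] 85
```

Bronze is centred to about 1–2 mm, and silver is still in the cup. Handing in.

```bash
python3 -c "
from plant import robot
print(robot.close_job())"
```

```text
the job is handed in; nothing more can be done
None
```

I handed the job in at about 24 s, and the judge gave no verdict: the half dollar sat on the pad about 2 mm off centre, untouched for over a second, and now rests in the brass cup, and the medallion's holder sits on the pad about 1–2 mm off centre.

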